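# Uncap the inspection lens and hold it raised with the cam lever

## Task

Lift the loose red cap off the upward-looking lens of the cam-lift stand and set it, still open side down, fully into the round pocket of the blue cap holder, and let go of it. Then swing the stand's lever up to the point where the lens stands at its highest (turned too far, the lens sinks again) and finish with the gripper still holding the lever there, because it falls back when let go. Leave the bottle, tape, tape measure and nippers where they are.

Things in the scene. Friction and masses are not known exactly. Their poses are not given: they have to be found in the camera images.
- lens_stand: Cam-lift stand, fixed to the table: dark base plate 130x110x10 mm (x, y, z), grey tower 62x60 mm to z = 80 mm, a round aluminium collar 60 mm wide on it whose top is at z = 88 mm. Origin: centre of the underside. Its +z is up; the lever is on its -y side and at rest points to its -x side. The stand's place and yaw (within 0.35 rad) vary
- collar_top (a point): centre of the collar's top face, 88 mm above the stand's underside; the cap stands here, round the lens
- lens (a joint): lift of the lens in m: the black lens barrel, 34 mm wide, slides straight up through the collar, driven by the cam only. 0 lowest (its top 16 mm over the collar), 0.015 highest (31 mm over the collar). Lift = 0.018 (cos(1.4 - a) - cos 1.4) with a = joint cam_shaft
- lens_top (a point): centre of the lens's upper face
- cam_shaft (a joint): angle of brass eccentric cam and lever, rad. 0 at rest: lever 10 degrees above level, towards the stand's -x; grows as it swings up and over to +x; stops at 0 and 1.9. At 1.40 the lever is upright and the lens highest; beyond, it sinks. Starts at 0 to 0.2. A spring (0.2 N m/rad, zero at 0) against friction of 0.09 N m turns it back if let go near the top; turning takes 2 to 5 N at the grip
- lever: steel lever, 100 mm from its pivot to its crossbar, with the orange grip sleeve on the crossbar. Origin on the pivot axis (parallel to the stand's y), 34 mm above its underside and 40 mm to its -y; axes are the stand's, turned about y by the joint angle. The arm is a 10 mm rod, 55 mm to the -y of the stand's centre
- lever_grip (a point): middle of the orange grip sleeve, which turns freely on the crossbar: 14 mm thick, 46 mm long, parallel to the pivot axis, centred 85.5 mm to the -y of the stand's centre and 100 mm from the pivot axis. Free on both sides and from above over all its swing
- cap: loose red cap, 46 mm wide, 26 mm high, 35 g: hollow, open below (bore 40 mm, 22 mm deep), upright on the collar over the lens with 3 mm play all round. Origin: centre of its open lower rim; +z to its closed top
- cap_holder: blue plate 90x90x14 mm fixed to the table, with one round pocket in the middle, 53 mm wide and 9 mm deep, its edge chamfered. Origin: centre of the underside
- pocket_floor (a point): centre of the pocket's floor, 5 mm above the table and 9 mm below the plate's top. A seated cap's origin lies here
- flux_bottle: bystander: brown bottle, 37 mm wide, 80 mm high. Origin: centre of the underside
- tape_red: bystander: roll of red tape lying flat, 64 mm wide, 19 mm high. Origin: centre of the underside
- tape_measure: bystander: yellow tape measure, 30x66x56 mm (x, y, z). Origin: centre of the underside
- nippers: bystander: side cutters lying flat, 146x56x13 mm (x, y, z). Origin: centre of the underside
There are look-alikes about, which are no part of the job. What is shaped like the cap but purple or turquoise is not meant.

How it is judged:
By the outcome, as a careful person would: the job done as asked, in the order asked, and still so for the second after the job is handed in, while the arm keeps its last pose, push and grip.
It also fails if it takes over 50 s, if anything falls off the work surface, if the arm or the gripper's body presses on something with over 40 N, if the wrist force passes 120 N, or if a joint passes its speed limit or range.

## Robot

A 6-joint arm with a two-finger parallel gripper is mounted at the origin on the work surface; the furniture and walls round the work are solid. World frame = base frame: x ahead of the robot, y to its left, z up, the work surface at z = 0. Lengths are in m, angles in rad, forces in N, time in s.
With the tool pointing down it reaches from about 0.15 to 0.775 m from the base axis. Payload 6.1 kg.
Tool frame: the origin (TCP) lies between the finger pads; the fingertips stand 19 mm ahead of it and the grasp point (between the pads) is the TCP; z points along the fingers, y is the line along which they close (so a half turn about z gives the same grasp; the last joint's range is limited). The gripper opens to 85 mm and grips with 20 to 120 N. Pads are 22 mm wide; open, the fingers measure 114 mm over their backs; the gripper's body (76 mm by 85 mm) begins 54 mm behind the grasp point. The pads swing forward as they close: fully open they stand 13 mm farther back than shut.
Start: joints at [1.288, 0.126, -0.04, 1.405, 0, 1.571], TCP at [0.146, 0.504, 0.25] pointing down, gripper open.
Joint ranges: [-2.72, 2.72], [-0.95, 1.95], [-1.27, 1.35], [-1.78, 2.02], [-1.46, 1.47], [-3.14, 3.14]. Speed limits (rad/s): [2.39, 2.39, 3.01, 3.14, 3.14, 3.14].

## Interface

Orientations are given as a unit quaternion [x, y, z, w].
In Python, from cell import bot, vision, ticket, look_for, tip_of gives the robot as it stands. The module is installed in compiled form; this text tells all that it offers.
- The arm moves only by the shell command python3 -m jog 'ROWS'. ROWS is JSON, a list of rows, each a list of 7 numbers: the closure, from -1 (fully open) to 1 (shut), then the shift along the tool's x, y, z in cm, then the turn, a rotation vector about the tool's x, y, z in degrees. A call has 1 to 20 rows; each row shifts and turns the commanded pose from where the row before left it, along the tool's axes as they then stand; what a row does not reach is not made up. A row lasts 1/12 s, in which the tool goes at most 41.7 mm and 7.16 degrees, less where a joint would pass 70% of its speed; a pose out of reach is approached as far as the arm can. A call with a gripper value outside its range is refused whole. The fingers move at their own pace and stop on an object; the grip force is fixed at half the most. Time passes only in rows, so rows that do not move let the fingers close. It gives the time, the measured TCP pose, the force, the opening and the grip force at its end, in the units of the state.
- bot.get_obs(): the state, without advancing time (a new reading comes with each control period).
- vision.read_camera(name): name is "scene" or "top"; returns the picture (400x640x3 uint8, blue, green, red); there is no depth.
- vision.get_calibration(name): a dict with "fx", "fy", "cx", "cy" (pixels), "position" and "rotation" of the camera in the world. Camera axes: x right, y down, z forward; pixel columns grow to the right and rows downward; lengths in m; the calibration is good to about 2 mm. A picture is of the moment at which its call begins. get_calibration takes no time and is no camera call.
- ticket.job_done(): hands the job in; it is judged then, once.
Trained networks look in the newest picture that a camera, given by its name, has taken for a name from the list of things; names that differ only in an ending like _2 or _b are one class to them, and where a whole thing is asked for, a point or a joint stands for the part that bears it (a point fixed in the world has none). Each returns a list of dicts, best first, with "conf" (0 to 1); they miss things now and then, are a little off and sometimes report something else, mostly with a low value. They report only what shows in the picture. A call takes as long as a camera call. They do not tell look-alikes from the thing itself.
- look_for(camera, thing): "at" ([column, row] in pixels, amid what is visible of it).
- tip_of(camera, thing): "at" ([column, row] in pixels: a listed point, or the origin of a listed thing).
The state is a dict: "clock": time; "qpos": joint angles; "dq": joint speeds; "tau": joint torques, N m; "eef_pos": TCP position; "tcp_rot": TCP orientation; "force": force on the tool from outside, world axes, zero at the start; "torque": the same for the moment, N m; "width": finger opening in m; "gripper_force": force on a finger pad.
Only numpy, scipy, OpenCV 4.12 (cv2) and the standard library are available. Lean on these libraries where they do the work, as an engineer would, in place of code of your own. Each camera call takes 0.05 s, during which the arm holds its last target. There are 200 camera calls.

## Working session

There is one attempt and no reset: what is moved stays moved. The work goes in short steps, Python scripts to look and compute and a shell command to move; the robot and the scene stay as the last step left them, time stands still between calls to the robot, and variables do not carry over. Pictures are saved under pics/ and viewed, at most 10 in all, crops included, and the job is handed in when it is done.

```bash
mkdir -p pics
cat > h.py <<'E'
import numpy as np, cv2
from cell import bot, vision, ticket, look_for, tip_of
from scipy.spatial.transform import Rotation as R
def cal(c):
    k=vision.get_calibration(c); r=np.array(k["rotation"],float)
    r=r if r.shape==(3,3) else R.from_quat(r).as_matrix()
    return k,r,np.array(k["position"],float)
def ray(c,p):
    k,r,o=cal(c); d=r@np.array([(p[0]-k["cx"])/k["fx"],(p[1]-k["cy"])/k["fy"],1]); return o,d/np.linalg.norm(d)
def proj(c,X):
    k,r,o=cal(c); q=r.T@(np.array(X)-o); return np.array([k["fx"]*q[0]/q[2]+k["cx"],k["fy"]*q[1]/q[2]+k["cy"]])
def atz(c,p,z):
    o,d=ray(c,p); return o+d*(z-o[2])/d[2]
def tri(p,q):
    (a,u),(b,v)=ray("scene",p),ray("top",q)
    s,t=np.linalg.lstsq(np.c_[u,-v],b-a,rcond=None)[0]; A,B=a+s*u,b+t*v
    return (A+B)/2,np.linalg.norm(A-B)
E
python3 - <<'E'
from h import *
np.set_printoptions(precision=3,suppress=True)
for c in("scene","top"):
    cv2.imwrite(f"pics/{c}0.png",vision.read_camera(c)); k,r,o=cal(c); print(c,k["fx"],o,r.tolist())
for t in("collar_top","lens_stand","lever_grip","lever","cap","cap_holder","pocket_floor","lens_top"):
    for c in("scene","top"):
        print(t,c,[(np.round(d["at"]).tolist(),round(d["conf"],2)) for d in tip_of(c,t)[:4]])
print(bot.get_obs())
E
```

```text
scene 434.63029365528894 [ 0.026 -0.706  1.072] [[0.7654032732116178, -0.47670991685260067, 0.43232566952625884], [-0.6435160003658628, -0.5599397116994351, 0.5218761122479896], [-0.006707207322299014, -0.6776541702345968, -0.7353501471636459]]
top 450.15351623416285 [0.5   0.018 1.197] [[0.02328603100612676, -0.9936737917665187, 0.10986426314471552], [-0.9995724312590907, -0.025085240979635094, -0.015022827689365512], [0.017683761669182105, -0.10946746658867752, -0.9938330636137463]]
collar_top scene [([297.0, 181.0], 0.68)]
collar_top top [([266.0, 205.0], 0.77)]
lens_stand scene [([300.0, 203.0], 0.87)]
lens_stand top [([271.0, 210.0], 0.84)]
lever_grip scene [([296.0, 221.0], 0.84)]
lever_grip top [([304.0, 245.0], 0.58)]
lever scene [([307.0, 201.0], 0.6)]
lever top [([285.0, 206.0], 0.54)]
cap scene [([267.0, 221.0], 0.67), ([351.0, 172.0], 0.64), ([296.0, 182.0], 0.57), ([326.0, 217.0], 0.5)]
cap top [([264.0, 206.0], 0.85), ([268.0, 261.0], 0.81), ([318.0, 210.0], 0.79), ([302.0, 277.0], 0.71)]
cap_holder scene [([242.0, 201.0], 0.64), ([338.0, 282.0], 0.62), ([382.0, 203.0], 0.24)]
cap_holder top [([391.0, 248.0], 0.78), ([264.0, 208.0], 0.71)]
pocket_floor scene [([340.0, 283.0], 0.65), ([299.0, 180.0], 0.55)]
pocket_floor top [([392.0, 257.0], 0.66)]
lens_top scene [([294.0, 181.0], 0.63)]
lens_top top []
{'clock': 0.9, 'qpos': array([ 1.288,  0.126, -0.04 ,  1.405, -0.   ,  1.571]), 'dq': array([ 0.001,  0.001, -0.002,  0.   , -0.001, -0.001]), 'tau': array([  0.001, -43.569,  35.309,   0.001,   0.   ,  -0.   ]), 'eef_pos': array([0.147, 0.504, 0.25 ]), 'tcp_rot': array([0.141, 0.99 , 0.   , 0.   ]), 'force': array([-0.784, -0.312, -0.559]), 'torque': array([-0.019,  0.009,  0.003]), 'gripper_force': 0.0, 'width': 0.08530086744386535}
```

View pics/scene0.png

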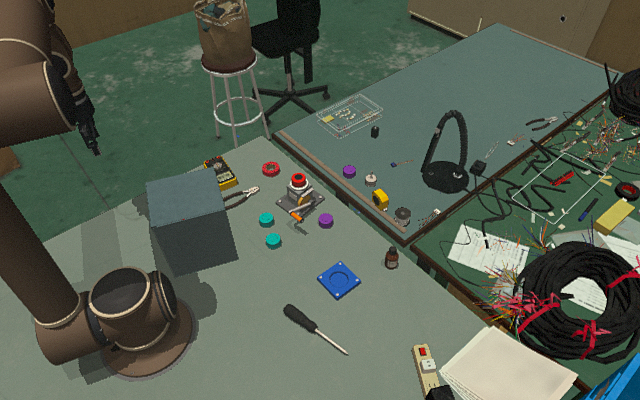

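View pics/top0.png

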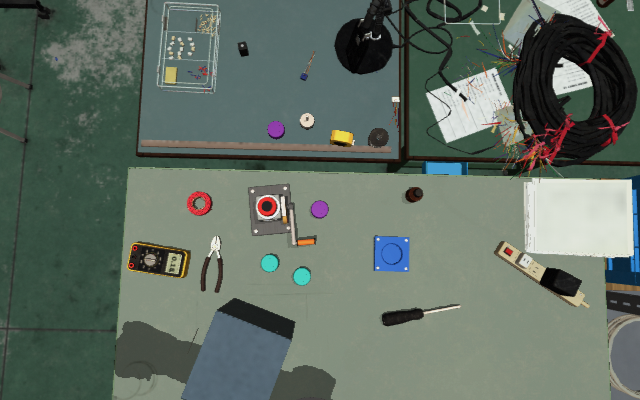

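The scene view shows a red-topped cap on the stand at about (298,180). The blue holder is at (339,281), and there is a tall grey box at (190,220) between the base and the stand. In the top view the cap is at (267,206), the orange grip at (306,241) and the holder at (392,254).

Cap-shaped candidates in the top view are red (267,206), turquoise (270,263) and (302,276), and purple (319,209) and (276,129). The red ring at (200,203) is the tape. Only (267,206) is red and on the stand, and I'll confirm it in an enlarged crop.

Run:
```python
from h import *
np.set_printoptions(precision=3,suppress=True)
s=cv2.imread("pics/scene0.png");t=cv2.imread("pics/top0.png")
a=cv2.resize(s[150:250,245:345],(400,400),interpolation=2);b=cv2.resize(t[170:270,235:335],(400,400),interpolation=2)
cv2.imwrite("pics/crop.png",np.hstack([a,b]))
def redc(im,x0,x1,y0,y1):
    h=cv2.cvtColor(im,cv2.COLOR_BGR2HSV);m=(((h[...,0]<8)|(h[...,0]>172))&(h[...,1]>150)&(h[...,2]>90)).astype(np.uint8)
    z=np.zeros_like(m);z[y0:y1,x0:x1]=m[y0:y1,x0:x1];ys,xs=np.nonzero(z);return (xs.min()+xs.max())/2,(ys.min()+ys.max())/2,xs.min(),xs.max(),ys.min(),ys.max(),len(xs)
print("red",redc(s,280,315,165,200),redc(t,250,285,190,225))
def blue(im):
    h=cv2.cvtColor(im,cv2.COLOR_BGR2HSV);m=((h[...,0]>100)&(h[...,0]<125)&(h[...,1]>150)&(h[...,2]>90)).astype(np.uint8)
    n,l,st,c=cv2.connectedComponentsWithStats(m);return [(st[i].tolist(),c[i]) for i in range(1,n) if 500<st[i][4]]
print("blue",blue(s),blue(t))
def org(im):
    h=cv2.cvtColor(im,cv2.COLOR_BGR2HSV);m=((h[...,0]>7)&(h[...,0]<18)&(h[...,1]>170)&(h[...,2]>120)).astype(np.uint8)
    n,l,st,c=cv2.connectedComponentsWithStats(m);return [(st[i].tolist(),c[i]) for i in range(1,n) if 15<st[i][4]]
print("org",org(s),org(t))
for n,p,q in(("collar",(297,181),(266,205)),("grip",(296,221),(304,245)),("stand",(300,203),(271,210)),("pocket",(340,283),(392,257)),("cap",(296,182),(264,206))): print(n,*tri(p,q))
for p in((234,299),(295,320),(294,340)): print("boxtop",p,atz("top",p,0),atz("top",p,.2))
print(tri((146,182),(182,400)),tri((222,170),(234,299)),tri((229,212),(295,320)))
```

```text
red (np.float64(298.5), np.float64(179.5), np.int64(292), np.int64(305), np.int64(173), np.int64(186), 116) (np.float64(267.0), np.float64(206.0), np.int64(258), np.int64(276), np.int64(197), np.int64(215), 190)
blue [([317, 261, 44, 38, 810], array([338.375, 279.278])), ([599, 353, 41, 47, 569], array([622.378, 379.105]))] [([374, 236, 35, 36, 1141], array([391.157, 253.628]))]
org [([291, 212, 11, 10, 46], array([295.696, 216.152])), ([541, 225, 6, 18, 24], array([543.167, 233.625])), ([498, 307, 14, 8, 42], array([505.595, 310.357]))] [([528, 152, 9, 7, 18], array([531.667, 154.944])), ([298, 239, 16, 6, 82], array([305.524, 241.561]))]
collar [0.601 0.126 0.091] 0.005165115086309118
grip [0.511 0.027 0.048] 0.00686792990012002
stand [ 0.599  0.121 -0.008] 8.109361712972554e-05
pocket [ 0.486 -0.206  0.001] 0.009429577880788772
cap [0.6   0.132 0.083] 0.003911816365138181
boxtop (234, 299) [0.364 0.208 0.   ] [0.387 0.176 0.2  ]
boxtop (295, 320) [0.314 0.048 0.   ] [0.345 0.043 0.2  ]
boxtop (294, 340) [0.264 0.049 0.   ] [0.303 0.044 0.2  ]
(array([0.192, 0.264, 0.244]), np.float64(0.004265820196890695)) (array([0.385, 0.174, 0.235]), np.float64(0.012899493103275156)) (array([0.334, 0.05 , 0.201]), np.float64(0.026832404115525666))
```

View pics/crop.png

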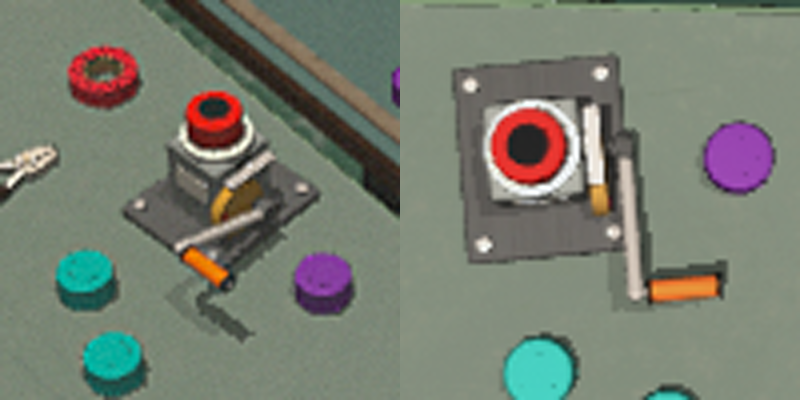

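The crop confirms it: the red cap with the dark disc on top, at scene (298,180) and top (267,206), is the one standing round the lens on the collar. The turquoise and purple ones lie on the table. Next I fit the stand pose.

Run:
```python
from h import *
from scipy.optimize import least_squares
np.set_printoptions(precision=4,suppress=True)
def P(v,l):
    x,y,w=v[:3];c,s=np.cos(w),np.sin(w); return np.array([x+c*l[0]-s*l[1],y+s*l[0]+c*l[1],l[2]])
obs=[("top",(248.3,187.5),(.065,.055,.01)),("top",(289.8,183.8),(.065,-.055,.01)),("top",(252.5,235.8),(-.065,.055,.01)),("top",(267,206),(0,0,.114)),
("scene",(298.7,176),(0,0,.114)),("top",(305.5,241.6),None),("scene",(296.2,216.3),None)]
def f(v):
    b=np.radians(10)+v[3]; r=[]
    for c,p,l in obs:
        if l is None:l=(-.1*np.cos(b),-.0855,.034+.1*np.sin(b)+.003)
        r+=list(proj(c,P(v,l))-p)
    return r
s=least_squares(f,[.6,.13,.11,.1]);v=s.x
print(v,np.round(s.fun,1))
b=np.radians(10)+v[3]; print("grip",P(v,(-.1*np.cos(b),-.0855,.034+.1*np.sin(b))),"pivot",P(v,(0,-.0855,.034)))
print("cap top px tri",tri((298.7,176),(267,206)),"grip tri",tri((296.2,216.3),(305.5,241.6)))
print("holder",atz("top",(391.2,253.6),.014),tri((338.6,278.6),(391.2,253.6)))
for p in((269.7,262.6),(302,276),(319,209),(415,194)):print(p,atz("top",p,.026))
```

```text
[0.5993 0.1196 0.1125 0.172 ] [-0.1 -0.5 -0.2 -0.4 -0.7  0.1  0.2 -0.2 -0.5  1.1  0.5  0.3  0.1 -0.2]
grip [0.5154 0.0241 0.068 ] pivot [0.6089 0.0347 0.034 ]
cap top px tri (array([0.5994, 0.119 , 0.1192]), np.float64(0.0025643257578724012)) grip tri (array([0.5161, 0.0256, 0.0684]), np.float64(0.0003204376937340363))
holder [ 0.4911 -0.199   0.014 ] (array([ 0.4915, -0.1997,  0.0118]), np.float64(0.001186062151569316))
(269.7, 262.6) [0.4609 0.1164 0.026 ]
(302, 276) [0.4288 0.0325 0.026 ]
(319, 209) [ 0.6024 -0.0072  0.026 ]
(415, 194) [ 0.6482 -0.2588  0.026 ]
```

```bash
python3 -m jog '[[-1,0,0,-3,0,0,0],[-1,-3.38,-1.525,0,0,0,0],[-1,-3.38,-1.525,0,0,0,0],[-1,-3.38,-1.525,0,0,0,0],[-1,-3.38,-1.525,0,0,0,0],[-1,-3.38,-1.525,0,0,0,0],[-1,-3.38,-1.525,0,0,0,0],[-1,-3.38,-1.525,0,0,0,0],[-1,-3.38,-1.525,0,0,0,0],[-1,-3.38,-1.525,0,0,0,0],[-1,-3.38,-1.525,0,0,0,0],[-1,-3.38,-1.525,0,0,0,0],[-1,-3.38,-1.525,0,0,0,0],[-1,-3.38,-1.525,0,0,0,0],[-1,-3.38,-1.525,0,0,0,0],[-1,-3.38,-1.525,0,0,0,0],[-1,-3.38,-1.525,0,0,0,0]]'
python3 -m jog '[[-0.5,0,0,0,0,0,6.7],[-0.5,0,0,0,0,0,6.7],[-0.5,0,0,0,0,0,6.7],[-0.5,0,0,0,0,0,6.7],[-0.5,0,0,0,0,0,6.7],[-0.5,0,0,0,0,0,6.7],[-0.5,0,0,0,0,0,6.7],[-0.5,0,0,0,0,0,6.7],[-0.5,0,0,0,0,0,6.7],[-0.5,0,0,0,0,0,7],[-0.5,0,0,0,0,0,0]]'
cat >> h.py <<'E'
def togo(X):
    o=bot.get_obs(); r=R.from_quat(o["tcp_rot"]); return r.inv().apply(np.array(X)-o["eef_pos"])*100
def axes():
    o=bot.get_obs(); return R.from_quat(o["tcp_rot"]).as_matrix()
E
python3 -c "
from h import *
print(axes().round(4),togo([.599,.119,.15]),bot.get_obs()['qpos'])"
```

```text
clock: 2.32
eef_pos: [0.5989, 0.1174, 0.2803]
tcp_rot: [0.141, 0.99, 0.0, 0.0]
force: [1.1, 1.2, 0.4]
width: 0.0856
gripper_force: 0.0
clock: 3.23
eef_pos: [0.5977, 0.1189, 0.2802]
tcp_rot: [0.667, 0.745, -0.0, -0.0]
force: [0.1, 0.6, 0.1]
width: 0.064
gripper_force: 0.0
[[-1.102e-01  9.939e-01 -1.000e-04]
 [ 9.939e-01  1.102e-01 -0.000e+00]
 [ 0.000e+00 -1.000e-04 -1.000e+00]] [-6.20600460e-03  1.26890307e-01  1.30219127e+01] [1.96379913e-01 2.94619834e-01 2.35519912e-01 1.51180801e+00
 1.62344758e-05 1.65678346e+00]
```

```bash
python3 -m jog '[[-0.8,0,0.1,3,0,0,0],[-0.8,0,0,3,0,0,0],[-0.8,0,0,3,0,0,0],[-0.8,0,0,3,0,0,0],[-0.8,0,0,0.5,0,0,0],[-0.8,0,0,0,0,0,0]]'
python3 - <<'E'
from h import *
s=vision.read_camera("scene");t=vision.read_camera("top")
print(proj("scene",bot.get_obs()["eef_pos"]),proj("top",bot.get_obs()["eef_pos"]))
cv2.imwrite("pics/c2.png",np.hstack([cv2.resize(s[120:220,250:350],(400,400),interpolation=2),cv2.resize(t[150:250,215:315],(400,400),interpolation=2)]))
E
```

```text
clock: 3.73
eef_pos: [0.5973, 0.1188, 0.1533]
tcp_rot: [0.665, 0.747, -0.002, -0.001]
force: [0.1, -0.2, -0.6]
width: 0.0769
gripper_force: 0.0
[297.61468743 167.24562438] [265.77248527 204.06584817]
```

View pics/c2.png

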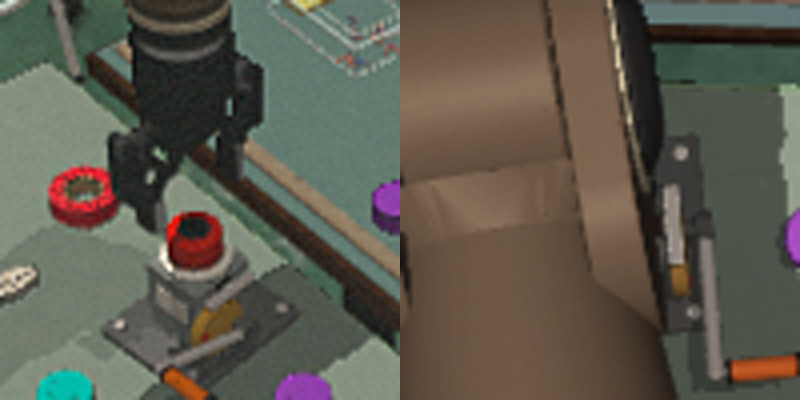

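The crop shows the open fingers straddling the red cap: tips at about (150,228) and (230,178), cap between them at (195,222). The arm hides the cap in the top view. Going down to grasp.

```bash
python3 -m jog '[[-0.8,0,0.15,1.5,0,0,0],[-0.8,0,0,1.5,0,0,0],[-0.8,0,0,0.7,0,0,0],[-0.8,0,0,0,0,0,0],[-0.8,0,0,0,0,0,0]]'
python3 -m jog '[[1,0,0,0,0,0,0],[1,0,0,0,0,0,0],[1,0,0,0,0,0,0],[1,0,0,0,0,0,0],[1,0,0,0,0,0,0],[1,0,0,0,0,0,0],[1,0,0,0,0,0,0],[1,0,0,0,0,0,0],[1,0,0,0,0,0,0],[1,0,0,0,0,0,0]]'
```

```text
clock: 4.25
eef_pos: [0.6008, 0.1193, 0.1197]
tcp_rot: [0.666, 0.746, 0.001, 0.0]
force: [0.3, -0.3, -0.4]
width: 0.0768
gripper_force: 0.0
clock: 5.08
eef_pos: [0.6009, 0.1193, 0.1202]
tcp_rot: [0.666, 0.746, 0.001, 0.001]
force: [-1.1, 1.0, 5.9]
width: 0.0429
gripper_force: 59.9
```

```bash
python3 -m jog '[[1,0,0,-1,0,0,0],[1,0,0,-1.5,0,0,0],[1,0,0,-2,0,0,0],[1,0,0,-3,0,0,0],[1,0,0,0,0,0,0],[1,0,0,0,0,0,0]]'
python3 - <<'E'
from h import *
s=vision.read_camera("scene")
print(proj("scene",bot.get_obs()["eef_pos"]))
cv2.imwrite("pics/c3.png",cv2.resize(s[110:210,250:350],(600,600),interpolation=2))
E
```

```text
clock: 5.58
eef_pos: [0.6014, 0.1194, 0.1961]
tcp_rot: [0.666, 0.746, 0.002, 0.001]
force: [-0.5, -0.6, -0.8]
width: 0.0425
gripper_force: 60.9
[297.26710648 157.93897615]
```

View pics/c3.png

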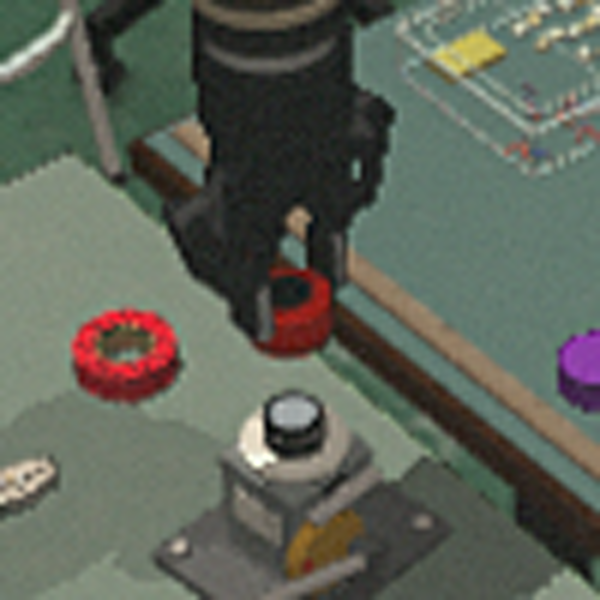

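The crop shows the cap held upright, centre at about (296,312), and the lens bare below it at (295,415). The cap may sit a few mm off the pad centre, so I measure its offset.

```bash
cat >> h.py <<'E'
def capfit(s):
    "cap xy offset from TCP, from right/bottom/top extremes of the red in scene"
    from scipy.optimize import least_squares
    T=bot.get_obs()["eef_pos"]; p=proj("scene",T-[0,0,.02]).astype(int)
    h=cv2.cvtColor(cv2.resize(s,None,fx=4,fy=4,interpolation=1),cv2.COLOR_BGR2HSV)
    m=(((h[...,0]<8)|(h[...,0]>172))&(h[...,1]>130)&(h[...,2]>50))
    y0,x0=(p[1]-14)*4,(p[0]-14)*4; ys,xs=np.nonzero(m[y0:y0+112,x0:x0+112])
    ob=np.array([(xs.max()+x0),(ys.max()+y0),(ys.min()+y0)])/4-.375
    a=np.linspace(0,2*np.pi,90)
    def f(v):
        q=np.array([proj("scene",T+[v[0]+.023*np.cos(t),v[1]+.023*np.sin(t),z]) for z in(v[2],v[2]+.026) for t in a])
        return np.array([q[:,0].max(),q[:,1].max(),q[:,1].min()])-ob
    return ob,least_squares(f,[0,0,-.03],x_scale=.01).x, least_squares(lambda w:f([w[0],w[1],-.032]),[0,0]).x
E
python3 - <<'E'
from h import *
np.set_printoptions(precision=4,suppress=True)
s=vision.read_camera("scene"); print(*capfit(s))
print(togo([.491,-.199,.15]),[(d["at"],d["conf"]) for d in tip_of("scene","cap")[:5]],proj("scene",bot.get_obs()["eef_pos"]-[0,0,.032]))
E
```

```text
Traceback (most recent call last):
  File "h.py", line 34, in capfit
    return ob,least_squares(f,[0,0,-.03],x_scale=.01).x, least_squares(lambda w:f([w[0],w[1],-.032]),[0,0]).x
              ~~~~~~~~~~~~~^^^^^^^^^^^^^^^^^^^^^^^^^^
  File "h.py", line 32, in f
    q=np.array([proj("scene",T+[v[0]+.023*np.cos(t),v[1]+.023*np.sin(t),z]) for z in(v[2],v[2]+.026) for t in a])
                ~~~~^^^^^^^^^^^^^^^^^^^^^^^^^^^^^^^^^^^^^^^^^^^^^^^^^^^^^^^
  File "h.py", line 11, in proj
    k,r,o=cal(c); q=r.T@(np.array(X)-o); return np.array([k["fx"]*q[0]/q[2]+k["cx"],k["fy"]*q[1]/q[2]+k["cy"]])
          ~~~^^^
  File "h.py", line 5, in cal
    k=vision.get_calibration(c); r=np.array(k["rotation"],float)
ValueError: time passes only in moves, steps and waits
```

```bash
python3 -m jog '[[1,-3.04,-1.44,0,0,0,0],[1,-3.04,-1.44,0,0,0,0],[1,-3.04,-1.44,0,0,0,0],[1,-3.04,-1.44,0,0,0,0],[1,-3.04,-1.44,0,0,0,0],[1,-3.04,-1.44,0,0,0,0],[1,-3.04,-1.44,0,0,0,0],[1,-3.04,-1.44,0,0,0,0],[1,-3.04,-1.44,0,0,0,0],[1,-3.04,-1.44,0,0,0,0],[1,0,0,3,0,0,0],[1,0,0,3,0,0,0],[1,0,0,3,0,0,0],[1,0,0,0,0,0,0],[1,0,0,0,0,0,0],[1,0,0,0,0,0,0]]'
sed -i 's/^def cal/import functools\n@functools.cache\ndef cal/; s/return ob,least_squares(f,.*$/return ob,least_squares(lambda w:f([w[0],w[1],-.032]),[0,0])/' h.py
python3 - <<'E'
from h import *
np.set_printoptions(precision=4,suppress=True)
s=vision.read_camera("scene"); o,r=capfit(s); print(o,r.x,r.fun)
T=bot.get_obs()["eef_pos"];t=tip_of("scene","cap")[:5];p=tip_of("scene","pocket_floor")[:2];print(axes())
print(T,[(d["at"],atz("scene",d["at"],T[2]-.032)) for d in t],[(d["at"],atz("scene",d["at"],.005)) for d in p],proj("scene",[.491,-.199,.005]))
q=proj("scene",T).astype(int); c=s[q[1]-50:q[1]+50,q[0]-50:q[0]+50]; print(q)
cv2.imwrite("pics/c4.png",cv2.resize(c,(600,600),interpolation=2))
E
```

```text
clock: 7.02
eef_pos: [0.4918, -0.1991, 0.1042]
tcp_rot: [0.666, 0.746, 0.0, 0.0]
force: [0.2, -0.5, 0.1]
width: 0.0429
gripper_force: 61.1
[346.375 271.875 254.625] [-0.0018  0.0026] [-0.0004  1.0245 -1.0733]
[[-0.1136  0.9935  0.0029]
 [ 0.9935  0.1136 -0.0011]
 [-0.0015  0.0027 -1.    ]]
[ 0.4925 -0.1993  0.105 ] [([266.7, 219.6], array([0.4375, 0.0698, 0.073 ])), ([337.6, 263.7], array([ 0.4951, -0.1909,  0.073 ])), ([323.5, 224.4], array([ 0.5565, -0.0564,  0.073 ])), ([271.7, 245.4], array([ 0.3923, -0.0202,  0.073 ])), ([339.5, 282.8], array([ 0.4583, -0.2408,  0.073 ]))] [([339.9, 281.9], array([ 0.4905, -0.2076,  0.005 ])), ([299.8, 180.1], array([0.6595, 0.198 , 0.005 ]))] [338.0501 279.8583]
[339 259]
```

View pics/c4.png

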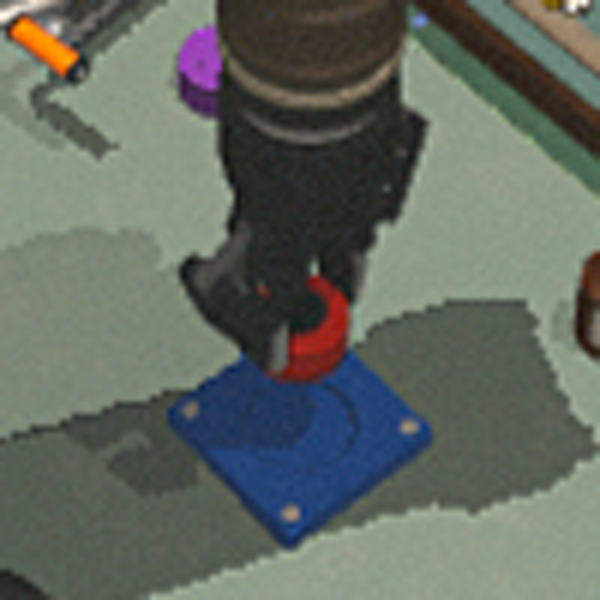

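The crop shows the cap, centre at about (305,335), above the holder. The plate's corners are at (168,410), (432,437) and (290,547). I work out the final offset from those.

Run:
```python
from h import *
from scipy.optimize import least_squares
np.set_printoptions(precision=4,suppress=True)
c0=np.array([289,209]); L,Rr,B=[c0+np.array(p)/6 for p in((168,410),(432,437),(290,547))]
print("corners",*[atz("scene",p,.014) for p in (L,Rr)],atz("scene",B,.0),"ctr",(atz("scene",L,.014)+atz("scene",Rr,.014))/2, "via top",atz("top",(391.2,253.6),.014))
T=bot.get_obs()["eef_pos"];A=axes();a=np.linspace(0,2*np.pi,120)
def sil(d,z):
    q=np.array([proj("scene",T+A[:,0]*d+[.023*np.cos(t),.023*np.sin(t),zz]) for zz in(z,z+.026) for t in a]); return np.array([q[:,0].max(),q[:,1].max(),q[:,1].min()])
for d in(-.006,-.003,0,.003,.006):
  for z in(-.034,-.031,-.028): print(d,z,sil(d,z)-[346.375,271.875,254.625])
```

```text
corners [ 0.4466 -0.1578  0.014 ] [ 0.5325 -0.2504  0.014 ] [ 0.4479 -0.2453  0.    ] ctr [ 0.4896 -0.2041  0.014 ] via top [ 0.4911 -0.199   0.014 ]
-0.006 -0.034 [2.8698 2.8408 0.6916]
-0.006 -0.031 [2.9072 2.2247 0.0459]
-0.006 -0.028 [ 2.9447  1.6064 -0.6021]
-0.003 -0.034 [2.0396 2.2057 0.0858]
-0.003 -0.031 [ 2.0754  1.5893 -0.5602]
-0.003 -0.028 [ 2.1114  0.9705 -1.2086]
0 -0.034 [ 1.2114  1.5722 -0.5186]
0 -0.031 [ 1.2456  0.9553 -1.1649]
0 -0.028 [ 1.28    0.3361 -1.8137]
0.003 -0.034 [ 0.3852  0.9402 -1.1215]
0.003 -0.031 [ 0.4178  0.3228 -1.7682]
0.003 -0.028 [ 0.4506 -0.2968 -2.4173]
0.006 -0.034 [-0.439   0.3096 -1.7231]
0.006 -0.031 [-0.408  -0.3081 -2.3701]
0.006 -0.028 [-0.3768 -0.9282 -3.0195]
```

```bash
python3 -m jog '[[1,-0.4,0,2,0,0,0],[1,0,0,2,0,0,0],[1,0,0,1.2,0,0,0],[1,0,0,0,0,0,0],[1,0,0,0,0,0,0],[1,0,0,0,0,0,0]]'
python3 - <<'E'
from h import *
from scipy.optimize import least_squares
np.set_printoptions(precision=4,suppress=True)
s=vision.read_camera("scene");T=bot.get_obs()["eef_pos"];print(T)
o,r=capfit(s);print(o,r.x,r.fun)
x0,y0=299,239
cv2.imwrite("pics/c5.png",cv2.resize(s[y0:y0+75,x0:x0+80],(800,750)[:2],interpolation=2)[:600])
h=cv2.cvtColor(s,cv2.COLOR_BGR2HSV);m=((h[...,0]>100)&(h[...,0]<125)&(h[...,1]>150)&(h[...,2]>40)).astype(np.uint8);m[:,:300]=0;m[:,380:]=0;m[:250]=0;m[310:]=0
m=cv2.resize(m*255,None,fx=4,fy=4,interpolation=1)>127
ys,xs=np.nonzero(m);e=np.array([xs.min(),xs.max(),ys.max()])/4-.375;print("plate extremes",e)
# plate yaw 0-ish fit x,y,yaw with silhouette extremes
def f(v):
    c,sn=np.cos(v[2]),np.sin(v[2]);q=np.array([proj("scene",[v[0]+c*a-sn*b,v[1]+sn*a+c*b,z]) for z in(0,.014) for a in(-.045,.045) for b in(-.045,.045)])
    return np.array([q[:,0].min(),q[:,0].max(),q[:,1].max()])-e
for w in(0,.02,.04):
    g=least_squares(lambda u:f([u[0],u[1],w]),[.49,-.2]);print(w,g.x,g.fun)
E
```

```text
clock: 7.67
eef_pos: [0.493, -0.2034, 0.0529]
tcp_rot: [0.666, 0.746, 0.0, 0.001]
force: [0.7, 0.0, -0.7]
width: 0.0429
gripper_force: 61.1
[ 0.4931 -0.2034  0.053 ]
[347.375 282.875 265.875] [-0.0003  0.0026] [-0.0003  0.9161 -0.9579]
plate extremes [316.625 360.375 299.375]
0 [ 0.4936 -0.1975] [-0.2821  0.28   -0.0214]
0.02 [ 0.4937 -0.1974] [-0.3055  0.3037 -0.0232]
0.04 [ 0.4938 -0.1974] [-0.3204  0.3189 -0.0244]
```

View pics/c5.png

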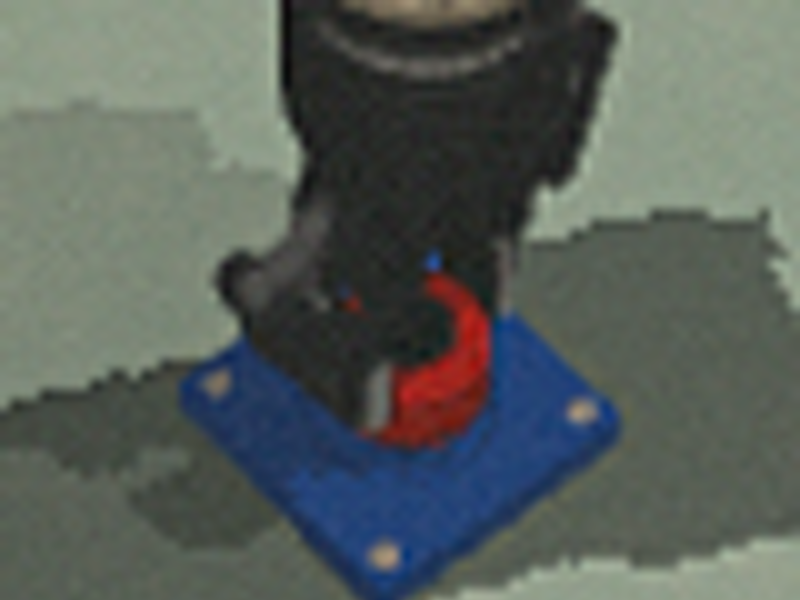

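The crop shows the cap bottom at about (425,450) with the plate's screws at (217,383), (583,411) and (385,556). Relative to the pocket centre the cap is within about 3 mm, which the chamfer allows for, so I lower it watching the force.

```bash
python3 -m jog '[[1,0,0,0.4,0,0,0],[1,0,0,0.4,0,0,0],[1,0,0,0,0,0,0]]'; python3 -m jog '[[1,0,0,0.4,0,0,0],[1,0,0,0,0,0,0],[1,0,0,0,0,0,0]]'
```

```text
clock: 7.97
eef_pos: [0.4918, -0.203, 0.0429]
tcp_rot: [0.666, 0.746, -0.0, -0.0]
force: [0.5, -0.1, 0.2]
width: 0.0428
gripper_force: 61.1
clock: 8.22
eef_pos: [0.4917, -0.203, 0.039]
tcp_rot: [0.666, 0.746, -0.0, -0.0]
force: [-0.3, -0.9, 0.4]
width: 0.0427
gripper_force: 61.1
```

```bash
python3 -m jog '[[1,0,0,0.3,0,0,0],[1,0,0,0,0,0,0],[1,0,0,0,0,0,0]]'
```

```text
clock: 8.47
eef_pos: [0.4923, -0.2033, 0.0372]
tcp_rot: [0.666, 0.746, 0.0, 0.001]
force: [-1.6, 2.1, 6.9]
width: 0.0429
gripper_force: 61.8
```

Contact came at TCP z = 0.037, which is the seated height. Releasing.

```bash
python3 -m jog '[[-0.6,0,0,0,0,0,0],[-0.6,0,0,0,0,0,0],[-0.6,0,0,0,0,0,0],[-0.6,0,0,0,0,0,0],[-0.6,0,0,0,0,0,0],[-0.6,0,0,-1.5,0,0,0],[-0.6,0,0,-3,0,0,0],[-0.6,0,0,-3,0,0,0],[-0.6,0,0,-3,0,0,0],[-0.6,0,0,-3,0,0,0],[-0.6,4,0,0,0,0,0],[-0.6,4,0,0,0,0,0],[-0.6,4,0,0,0,0,0],[-0.6,4,0,0,0,0,0],[-0.6,0,0,0,0,0,0],[-0.6,0,0,0,0,0,0]]'
python3 - <<'E'
from h import *
np.set_printoptions(precision=4,suppress=True)
s=vision.read_camera("scene");t=vision.read_camera("top");print(axes())
cv2.imwrite("pics/c6.png",np.hstack([cv2.resize(s[180:305,280:380],(400,500),interpolation=2),cv2.resize(t[180:305,330:430],(400,500),interpolation=2)]))
for c in("scene","top"):
    for n in("lever_grip","cap"): print(c,n,[(d["at"],round(d["conf"],2)) for d in tip_of(c,n)[:4]])
print("exp grip",proj("scene",[.5154,.0241,.068]),proj("top",[.5154,.0241,.068]),"togo",togo([.5154,.0241,.068]))
h=cv2.cvtColor(t,cv2.COLOR_BGR2HSV);m=(((h[...,0]<8)|(h[...,0]>172))&(h[...,1]>150)&(h[...,2]>90)).astype(np.uint8)
ys,xs=np.nonzero(m[230:280,365:420]);p=((xs.min()+xs.max())/2+365,(ys.min()+ys.max())/2+230) if len(xs) else None;print(p,p and atz("top",p,.031))
E
```

```text
clock: 9.8
eef_pos: [0.4737, -0.0423, 0.1714]
tcp_rot: [0.664, 0.747, 0.0, 0.0]
force: [0.5, 0.4, -0.2]
width: 0.0682
gripper_force: 0.0
[[-0.1136  0.9935  0.0003]
 [ 0.9935  0.1136 -0.0004]
 [-0.0005  0.0002 -1.    ]]
scene lever_grip [([294.6, 217.8], 0.6)]
scene cap [([324.6, 220.5], 0.77), ([271.2, 244.9], 0.74), ([336.2, 278.6], 0.61), ([240.5, 196.4], 0.57)]
top lever_grip [([306.5, 240.8], 0.68), ([269.9, 210.9], 0.66)]
top cap [([271.0, 264.6], 0.73), ([274.5, 131.4], 0.65), ([301.2, 277.3], 0.53), ([317.0, 209.4], 0.47)]
exp grip [296.372  216.7678] [306.058  241.9562] togo [ 6.4376  4.8844 10.3132]
(np.float64(399.0), np.float64(251.5)) [ 0.497 -0.216  0.031]
```

View pics/c6.png

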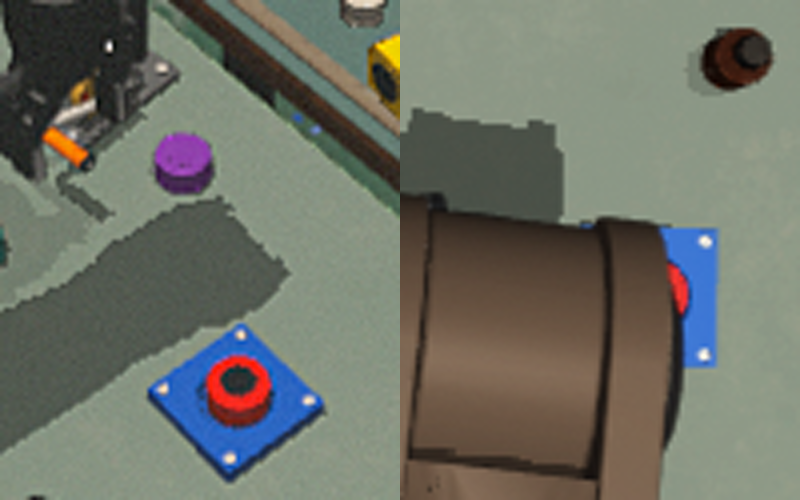

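The crop shows the red cap sitting level inside the pocket at scene crop (238,390), centred in the blue plate, and the lens stand untouched. Now the lever.

```bash
python3 -m jog '[[-0.5,2.15,1.63,0,0,0,0],[-0.5,2.15,1.63,0,0,0,0],[-0.5,2.15,1.63,0,0,0,0],[-0.5,0,0,0,0,0,0],[-0.5,0,0,3,0,0,0],[-0.5,0,0,3,0,0,0],[-0.5,0,0,2.5,0,0,0],[-0.5,0,0,2,0,0,0],[-0.5,0,0,0,0,0,0],[-0.5,0,0,0,0,0,0]]'
python3 - <<'E'
from h import *
print(togo([.5154,.0241,.067]))
E
```

```text
clock: 10.93
eef_pos: [0.5143, 0.0245, 0.0656]
tcp_rot: [0.666, 0.746, -0.001, -0.001]
force: [0.5, -0.2, 0.2]
width: 0.0636
gripper_force: 0.0
[-0.05278993  0.10385562 -0.1420418 ]
```

```bash
python3 -m jog '[[1,0,0.1,0,0,0,0],[1,0,0,0,0,0,0],[1,0,0,0,0,0,0],[1,0,0,0,0,0,0],[1,0,0,0,0,0,0],[1,0,0,0,0,0,0],[1,0,0,0,0,0,0],[1,0,0,0,0,0,0],[1,0,0,0,0,0,0],[1,0,0,0,0,0,0],[1,0,0,0,0,0,0],[1,0,0,0,0,0,0]]'
python3 - <<'E'
from h import *
np.set_printoptions(precision=4,suppress=True)
s=vision.read_camera("scene")
o=bot.get_obs();A=axes();print(o["force"],A)
cv2.imwrite("pics/c7.png",cv2.resize(s[170:250,255:355],(700,560),interpolation=2))
g=o["eef_pos"]; piv=np.array([.6089,.0347,.034]); ex=np.array([np.cos(.1125),np.sin(.1125),0]); d=g-piv
b=np.arctan2(d[2],-d@ex); print("lever elev deg",np.degrees(b),"radius",np.hypot(d@ex,d[2]))
E
```

```text
clock: 11.93
eef_pos: [0.5155, 0.0254, 0.0661]
tcp_rot: [0.666, 0.746, -0.001, -0.0]
force: [-4.0, -3.6, 3.6]
width: 0.0123
gripper_force: 58.5
[-4.9044 -3.3945  1.347 ] [[-0.1131  0.9936 -0.0013]
 [ 0.9936  0.1131 -0.0005]
 [-0.0004 -0.0013 -1.    ]]
lever elev deg 18.882600893488235 radius 0.09918801756553068
```

View pics/c7.png

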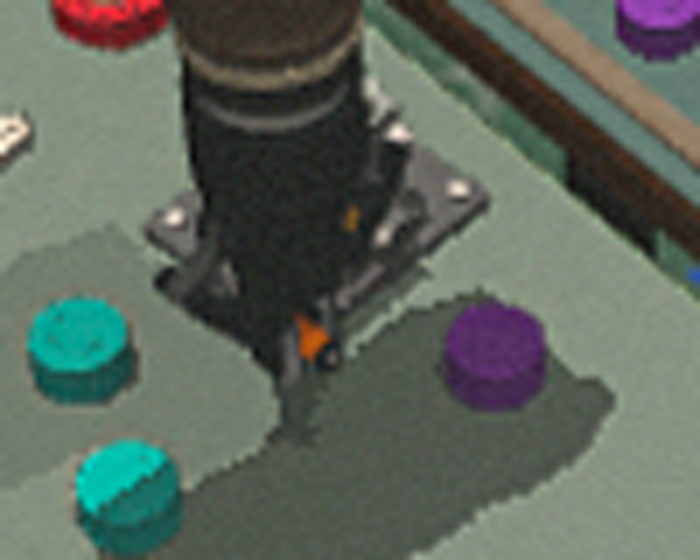

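The crop shows the orange sleeve clamped between the pads at (312,340), and the turquoise and purple caps untouched. Swinging along the arc.

```bash
python3 -m jog '[[1,0,0.33,-0.83,0,0,0],[1,0,0.40,-0.78,0,0,0],[1,0,0.47,-0.75,0,0,0],[1,0,0.53,-0.70,0,0,0],[1,0,0,0,0,0,0]]'
python3 -c "
from h import *
print(bot.get_obs()['force'],togo([.6089,.0347,.134]))"
```

```text
clock: 12.4
eef_pos: [0.535, 0.0276, 0.0993]
tcp_rot: [0.666, 0.746, 0.001, 0.001]
force: [-6.8, -2.1, 5.9]
width: 0.0123
gripper_force: 59.5
[-6.81596975 -2.07160806  5.93570185] [-0.13178931  7.43565505 -3.44921996]
```

```bash
python3 -m jog '[[1,0,0.54,-0.68,0,0,0],[1,0,0.62,-0.62,0,0,0],[1,0,0.68,-0.55,0,0,0],[1,0,0.75,-0.48,0,0,0],[1,0,0.77,-0.40,0,0,0],[1,0,0,0,0,0,0]]'
python3 -c "
from h import *
print(bot.get_obs()['force'],togo([.6089,.0347,.134]))"
```

```text
clock: 12.9
eef_pos: [0.5687, 0.0317, 0.1246]
tcp_rot: [0.666, 0.746, 0.001, 0.0]
force: [1.2, -0.2, -5.5]
width: 0.0119
gripper_force: 59.0
[ 1.20267789 -0.18664812 -5.4656016 ] [-0.16219681  4.03195558 -0.93043756]
```

```bash
python3 -m jog '[[1,0,0.8,-0.29,0,0,0],[1,0,0.8,-0.23,0,0,0],[1,0,0.8,-0.17,0,0,0],[1,0,0.8,-0.10,0,0,0],[1,0,0.8,-0.03,0,0,0],[1,0,0,0,0,0,0],[1,0,0,0,0,0,0],[1,0,0,0,0,0,0]]'
python3 - <<'E'
from h import *
np.set_printoptions(precision=4,suppress=True)
print(bot.get_obs()['force'],togo([.6089,.0347,.134]))
s=vision.read_camera("scene");t=vision.read_camera("top")
cv2.imwrite("pics/c8.png",np.hstack([cv2.resize(s[150:230,260:340],(400,400),interpolation=2),cv2.resize(t[170:250,240:320],(400,400),interpolation=2)]))
for c in("scene","top"): print(c,[[(n,np.round(d["at"],1),round(d["conf"],2)) for d in tip_of(c,n)[:1]] for n in("lens_top","collar_top","lever_grip")])
w=.1125;P=lambda z:[.5993,.1196,z]
for z in(.104,.112,.119): print(z,proj("scene",P(z)),proj("top",P(z)))
E
```

```text
clock: 13.57
eef_pos: [0.607, 0.036, 0.133]
tcp_rot: [0.666, 0.746, 0.001, 0.0]
force: [-1.1, 0.6, 2.6]
width: 0.0121
gripper_force: 60.0
[-1.1496  0.6213  2.5678] [-0.1516  0.1742 -0.0948]
scene [[('lens_top', array([296. , 176.9]), 0.5)], [('collar_top', array([298.1, 181.8]), 0.77)], [('lever_grip', array([269.5, 172.6]), 0.4)]]
top [[], [('collar_top', array([265.7, 206.1]), 0.9)], []]
0.104 [298.4    179.4062] [267.6238 206.1945]
0.112 [298.2689 177.5997] [267.3261 205.8878]
0.119 [298.1533 176.0064] [267.062  205.6157]
```

View pics/c8.png

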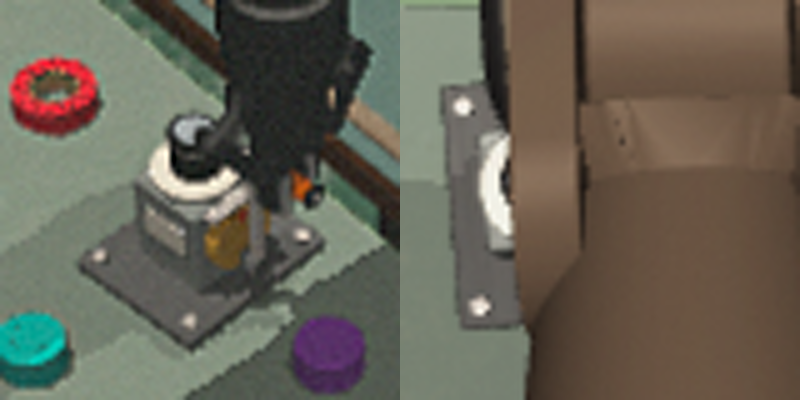

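The crop shows the lens raised at (195,135), the lever upright and the sleeve held at (305,188). The grip is about 2 mm short of the pivot's vertical, so a small correction.

```bash
python3 -m jog '[[1,0,0.2,0,0,0,0],[1,0,0,0,0,0,0],[1,0,0,0,0,0,0],[1,0,0,0,0,0,0],[1,0,0,0,0,0,0],[1,0,0,0,0,0,0]]'
python3 - <<'E'
from h import *
from scipy.optimize import least_squares
np.set_printoptions(precision=4,suppress=True)
o=bot.get_obs();print(o["force"],o["torque"],togo([.6089,.0347,.134]))
ex=np.array([np.cos(.1125),np.sin(.1125),0]);ex0=np.array([.6089,.0347,.034])
pts=np.array([[.5155,.0254,.0661],[.535,.0276,.0993],[.5687,.0317,.1246],[.607,.036,.133],o["eef_pos"]])-ex0
u=np.c_[pts@ex,pts[:,2]]
r=least_squares(lambda v:np.hypot(u[:,0]-v[0],u[:,1]-v[1])-.1,[0,0]);print("pivot corr",r.x,r.fun,"now u",u[-1])
s=vision.read_camera("scene");h=cv2.cvtColor(s,cv2.COLOR_BGR2HSV);m=(((h[...,0]<8)|(h[...,0]>172))&(h[...,1]>150)&(h[...,2]>90))
ys,xs=np.nonzero(m[255:300,315:365]);print("cap px",xs.min()+315,xs.max()+315,ys.min()+255,ys.max()+255)
a=np.linspace(0,6.28,60);q=np.array([proj("scene",[.4915+.023*np.cos(t),-.2005+.023*np.sin(t),z]) for z in(.014,.031) for t in a]);print("seated model",q.min(0),q.max(0))
E
```

```text
clock: 14.47
eef_pos: [0.6085, 0.0361, 0.133]
tcp_rot: [0.666, 0.746, 0.0, 0.0]
force: [-2.9, 2.0, 6.1]
width: 0.0124
gripper_force: 60.2
[-2.9465  1.9959  6.1237] [0.3278 0.5436 0.0344] [-0.1489  0.0263 -0.0981]
pivot corr [ 0.0005 -0.0009] [ 0.     -0.0001  0.0002 -0.0001 -0.0001] now u [-0.0003  0.099 ]
cap px 332 347 269 285
seated model [330.5357 268.2787] [346.7932 285.2961]
```

The arc fit puts the grip 0.8 mm from upright, which is under 0.01 rad. The cap's silhouette matches the seated model. Handing in.

```bash
python3 -c "
from cell import ticket
print(ticket.job_done())"
```

```text
the job is handed in; nothing more can be done
None
```

I handed the job in at about 14.5 s on the robot's clock: the red cap is seated open side down in the blue holder, and the gripper is holding the lever within about 0.01 rad of upright, where the lens is highest.

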